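# Slide the pin tray home in the feeder

## Task

Pick up the pin tray by its upright grip bar, put its nose into the mouth of the low feeder and slide it in along the bench, letting the hidden side guides line it up. Push it fully home, pressing it gently but firmly against the spring pad at the back so that the pad gives a little, then let go and leave the tray lying there, fully in; never force it, and leave the other things where they are.

Things in the scene. Friction and masses are not known exactly. Their poses are not given: they have to be found in the camera images.
- tray: Aluminium carrier tray, 150 long x 70 wide x 20 mm high, 0.23 to 0.34 kg, a shallow grey pin tray fixed in it. Origin: underside, middle of length and width. +x runs to the nose (flat front end at x = +75 mm, 70 mm wide, which goes into the feeder), z up. It slides on the bench against 1 to 2 N of friction.
- grip (a point): Point to pinch on the black upright grip bar near the tray's tail: at x = -59 mm, 48 mm above the tray's underside. The bar is 12 mm thick along the tray's x, 36 mm wide along y, its top at z = 60 mm; above z = 21 mm nothing of the tray stands beside it, so it can be pinched across its 12 mm thickness. Axes as the tray's.
- nose (a point): Middle of the tray's nose face, 10 mm above its underside. Axes as the tray's.
- feeder: Low grey housing, 130 deep (x) x 132 wide (y) x 54 mm high, fixed to the bench. Origin: underside, centre; its +x is the way the tray is pushed in. Hidden in it, parallel to x, are two guide rails, 73 mm apart, with flared lead-ins (91 mm wide at the outer end, 18 mm long). The lane's middle lies anywhere up to 8 mm to either side of the feeder's centre line. Over 14 N of tray on feeder harms it.
- mouth (a point): Middle of the feeder's mouth, in the front face (x = -65 mm of the feeder), at bench height; axes as the feeder's. The mouth is 90 mm wide, 30 mm high and open down to the bench. How deep the adjustable guides are set is hidden: lead-ins begin 2 to 28 mm inside the mouth, the pad stands 60 mm further in (62 to 88 mm inside), so the tray fully home still sticks out 62 to 88 mm.
- pad (a joint): Spring pad at the inner end of the lane, which stops the tray's nose: 0 at rest, grows to 0.006 m as it is pressed in; 3.5 N per mm, so 7 N on it moves it by 2 mm and it springs back when let go.
- switch (a joint): Small feeler of the home switch between the pad's halves: 0 at rest, it stands 8 mm out of the pad's face towards the mouth, grows as the nose pushes it in (0.008 m when the nose just touches the resting pad); its spring is under 0.5 N and does not push the tray back.
- roll: bystander: roll of brown tape, 90 mm across, 24 mm high, lying flat near a lead that hangs upright from above down to an adapter at about x = 0.36, y = -0.48 (a fixed obstacle up to 0.9 m; the arm must pass it on the robot side); origin at its underside.
- back_b: bystander: white open camera back with a circuit board, 117 x 86 x 41 mm with its wires; origin at its underside.
- cap: bystander: black lens cap, 22 mm across, 10 mm high, lying left of the two fixed stacks of black board trays that stand between robot and tray (235 mm high, reaching out to x = 0.52, y from -0.23 to 0.22); origin at its underside.

How it is judged:
By the outcome, as a careful person would: the job done as asked, in the order asked, and still so for the second after the job is handed in, with the robot touching nothing.
It also fails if it takes over 64 s, if anything falls off the work surface, if the arm or the gripper's body presses on something with over 40 N, if the wrist force passes 120 N, or if a joint passes its speed limit or range.

## Robot

A 6-joint arm with a two-finger parallel gripper is mounted at the origin on the work surface; the furniture and walls round the work are solid. World frame = base frame: x ahead of the robot, y to its left, z up, the work surface at z = 0. Lengths are in m, angles in degrees, forces in N, time in s.
With the tool pointing down it reaches from about 0.4 to 0.825 m from the base axis. Payload 7 kg.
Tool frame: the origin (TCP) lies at the very end of the fingers, on their centre line; the grasp point (between the pads) lies 19 mm behind it; z points along the fingers, y is the direction in which the jaws open and shut (so a half turn about z gives the same grasp; the last joint's range is limited). The gripper opens to 88 mm and grips with 3 to 60 N. Pads are 19 mm wide; open, the fingers measure 130 mm over their backs; the gripper's body (78 mm by 193 mm) begins 47 mm behind the grasp point.
Start: joints at [88.299, 20.546, 0.682, 0, -70.136, -16.507], TCP at [0.211, 0.641, 0.227] pointing down, gripper open.
Joint ranges: [-176.03, 176.03], [-82.01, 121.73], [-58.28, 71.71], [-173.87, 95.51], [-174.79, -0.11], [-173.66, 173.66]. Speed limits (degrees/s): [136.94, 136.94, 172.46, 180, 180, 180].

## Interface

Orientations are given as [roll, pitch, yaw] about the fixed x, y, z axes, in that order (R = Rz(yaw) Ry(pitch) Rx(roll)).
In Python, from plant import telemetry, snapshot, calibration, workorder gives the robot as it stands. The module is installed in compiled form; this text tells all that it offers.
- The arm moves only by the tool step_arm, never from a script. Its argument "plan" is text: rows parted by semicolons, each of 7 numbers parted by spaces: the finger opening in cm, from 0 to 8.76, then the shift along the tool's x, y, z in cm, then the turn, a rotation vector about the tool's x, y, z in degrees. A call has 1 to 12 rows; each row shifts and turns the commanded pose from where the row before left it, along the tool's axes as they then stand; what a row does not reach is not made up. A row lasts 1/12 s, in which the tool goes at most 41.7 mm and 7.16 degrees, less where a joint would pass 70% of its speed; a pose out of reach is approached as far as the arm can. A call with a gripper value outside its range is refused whole. The fingers move at their own pace and stop on an object; the grip force is fixed at half the most. Time passes only in rows, so rows that do not move let the fingers close. It gives the time, the measured TCP pose, the force and the opening at its end, in the units of the state.
- telemetry.get_obs(): the state, without advancing time (a new reading comes with each control period).
- snapshot(name): name is "scene" or "top" or "wrist"; returns the picture (400x640x3 uint8, blue, green, red); there is no depth.
- calibration(name): a dict with "K" (3x3 intrinsics, pixels), "camera_from_world" (4x4, takes a point from world to camera coordinates). Camera axes: x right, y up, looking along -z (the intrinsics and any distortion apply to the point x, -y, -z); pixel columns grow to the right and rows downward; lengths in m; the calibration is good to about 2 mm. A picture is of the moment at which its call begins: read the wrist's pose just before it. calibration takes no time and is no camera call; for the wrist camera it gives the pose at the moment of the call.
- workorder.close_job(): hands the job in, once; it reports no verdict.
The state is a dict: "clock": time; "joint_pos": joint angles; "qvel": joint speeds; "tau": joint torques, N m; "tool_pos": TCP position; "orientation": TCP orientation; "force": force on the tool from outside, world axes, zero at the start; "moment": the same for the moment, N m; "opening": finger opening in m.
Only numpy, scipy, OpenCV 4.12 (cv2) and the standard library are available. Lean on these libraries where they do the work, as an engineer would, in place of code of your own. Each camera call takes 0.05 s, during which the arm holds its last target.

## Working session

There is one attempt and no reset: what is moved stays moved. The work goes in short steps, Python scripts to look and compute and a tool call to move; the robot and the scene stay as the last step left them, time stands still between calls to the robot, and variables do not carry over. Pictures are saved under pics/ and viewed, and the job is handed in when it is done.

Besides the shell and the picture viewer there is one more tool, called after ">>>" by a JSON object that holds its "api" and its "payload". step_arm: Moves the arm, as the interface text tells. Its arguments: {"type":"object","properties":{"plan":{"type":"string"}},"required":["plan"]}

```bash
mkdir -p pics; python3 - <<'E'
from plant import telemetry, snapshot, calibration
import cv2, numpy as np
np.set_printoptions(precision=4,suppress=True)
print(telemetry.get_obs())
for n in("scene","top","wrist"):
    c=calibration(n); print(n,c)
    cv2.imwrite(f"pics/{n}0.png",snapshot(n))
E
```

```text
{'clock': 0.0, 'joint_pos': array([ 88.2986,  20.5916,   0.6351,  -0.0192, -70.1371, -16.5077]), 'qvel': array([-0.011 , -0.1203,  0.0987, -0.0303, -0.0082, -0.0484]), 'tau': array([ -0.001 , -58.2713,  29.3055,   6.997 ,   0.0069,  -0.0002]), 'tool_pos': array([0.2108, 0.6407, 0.2256]), 'orientation': array([179.9051,  -0.0092, -18.2156]), 'force': array([-0.4607, -1.0309, -0.1153]), 'moment': array([-0.0109, -0.0518,  0.0509]), 'opening': 0.08816814805229727}
scene {'K': array([[389.9413,   0.    , 322.3053],
       [  0.    , 389.9413, 200.9459],
       [  0.    ,   0.    ,   1.    ]]), 'camera_from_world': array([[ 0.9922,  0.1245,  0.0069, -0.5843],
       [-0.0822,  0.6111,  0.7873,  0.0288],
       [ 0.0938, -0.7817,  0.6165, -1.3774],
       [ 0.    ,  0.    ,  0.    ,  1.    ]])}
top {'K': array([[374.8754,   0.    , 313.3505],
       [  0.    , 374.8754, 202.0436],
       [  0.    ,   0.    ,   1.    ]]), 'camera_from_world': array([[ 0.063 , -0.998 , -0.0081, -0.0373],
       [ 0.967 ,  0.0591,  0.2479, -0.5812],
       [-0.2469, -0.0234,  0.9688, -0.9229],
       [ 0.    ,  0.    ,  0.    ,  1.    ]])}
wrist {'K': array([[291.3833,   0.    , 317.9254],
       [  0.    , 291.3833, 201.5423],
       [  0.    ,   0.    ,   1.    ]]), 'camera_from_world': array([[-0.3116, -0.9502,  0.0011,  0.674 ],
       [ 0.9193, -0.3017, -0.2527,  0.0319],
       [ 0.2405, -0.0777,  0.9675, -0.3893],
       [ 0.    ,  0.    ,  0.    ,  1.    ]])}
```

View pics/scene0.png

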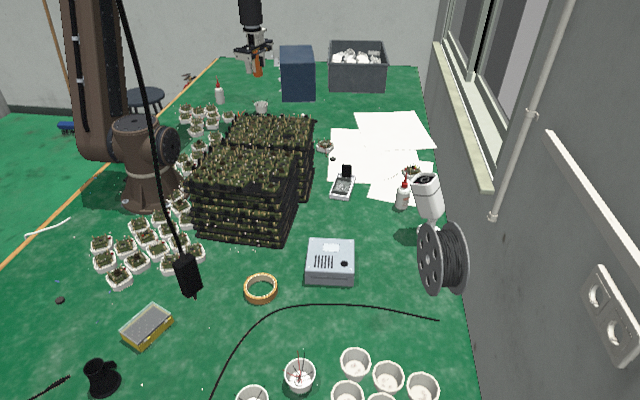

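View pics/top0.png

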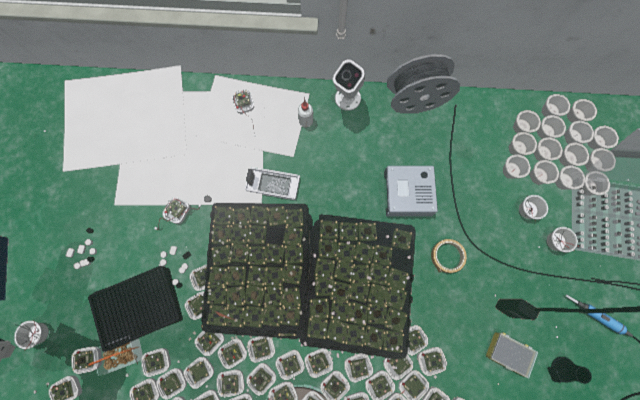

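View pics/wrist0.png

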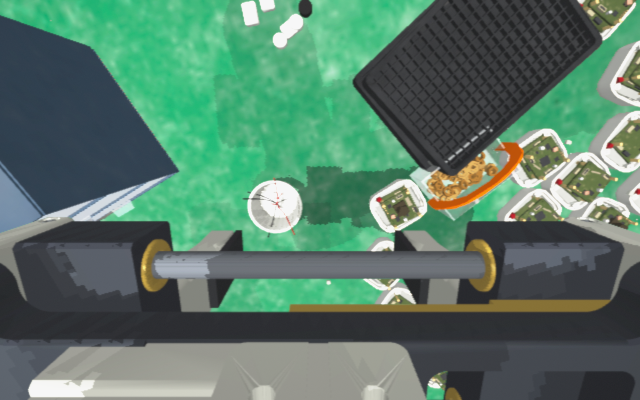

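```bash
python3 - <<'E'
import cv2, numpy as np
t=cv2.imread("pics/top0.png")[145:235,170:470]
s=cv2.imread("pics/scene0.png")[130:310,240:460]
cv2.imwrite("pics/topc.png",cv2.resize(t,(800,240),interpolation=cv2.INTER_CUBIC))
cv2.imwrite("pics/scenec.png",cv2.resize(s,None,fx=3.3,fy=3.3,interpolation=cv2.INTER_CUBIC))
E
```

```text
(no output)
```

View pics/topc.png

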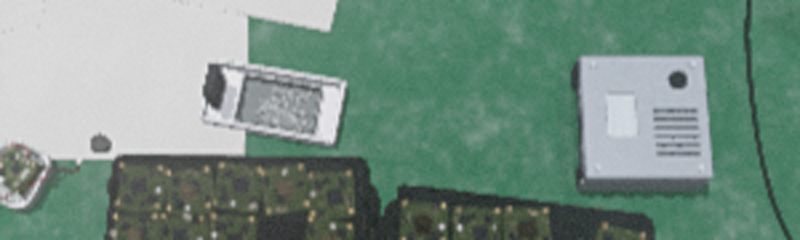

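View pics/scenec.png

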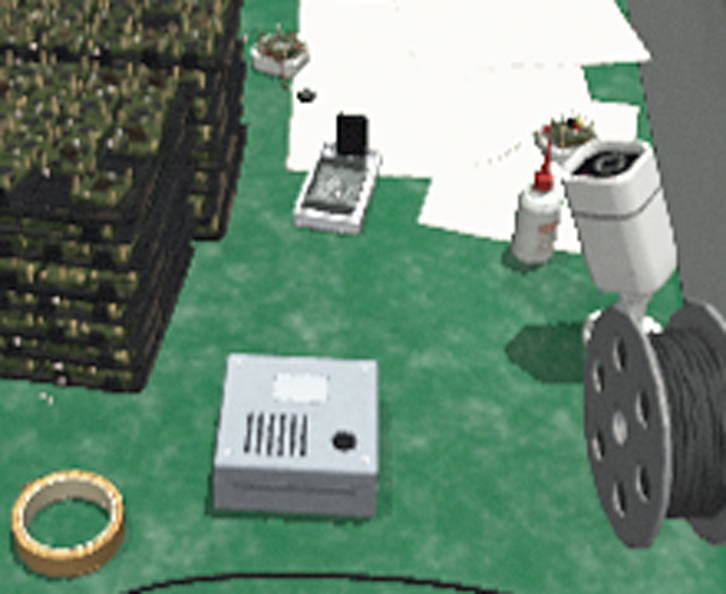

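```bash
python3 - <<'E'
import cv2, numpy as np
im=cv2.imread("pics/top0.png")
cv2.imwrite("pics/tt.png",cv2.resize(im[160:205,238:308],None,fx=11,fy=11,interpolation=cv2.INTER_CUBIC))
cv2.imwrite("pics/tf.png",cv2.resize(im[160:222,380:444],None,fx=9,fy=9,interpolation=cv2.INTER_CUBIC))
im=cv2.imread("pics/scene0.png")
cv2.imwrite("pics/st.png",cv2.resize(im[158:205,320:365],None,fx=12,fy=12,interpolation=cv2.INTER_CUBIC))
cv2.imwrite("pics/sf.png",cv2.resize(im[232:292,298:362],None,fx=9,fy=9,interpolation=cv2.INTER_CUBIC))
E
```

```text
(no output)
```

View pics/tt.png

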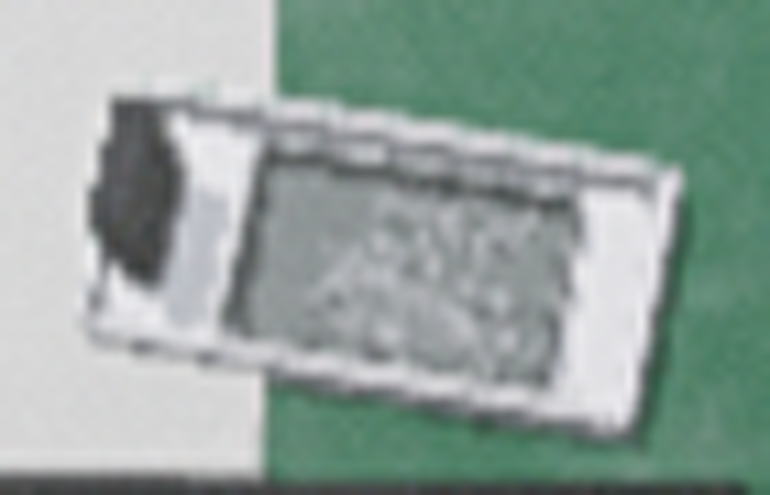

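View pics/tf.png

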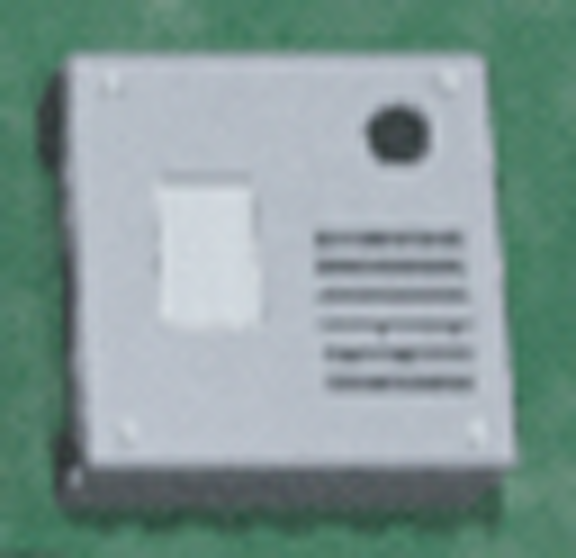

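View pics/st.png

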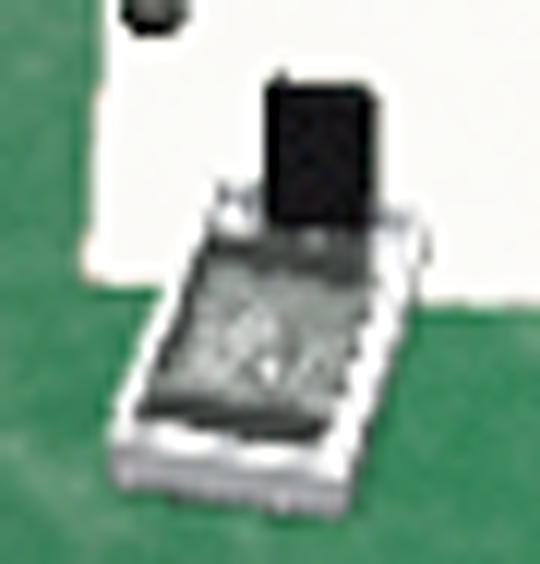

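View pics/sf.png

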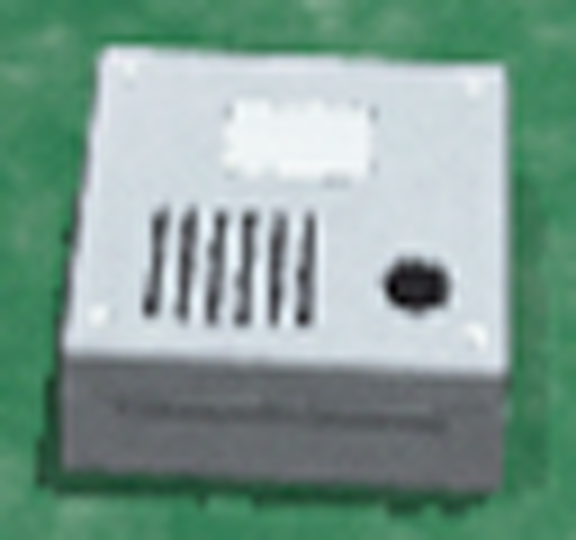

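```bash
cat > h.py <<'E'
import numpy as np, cv2
from plant import calibration
def ray(name,uv,z,c=None):
    c=c or calibration(name); T=np.array(c["camera_from_world"]);K=np.array(c["K"])
    R=T[:3,:3];o=-R.T@T[:3,3]
    d=np.linalg.inv(K)@np.c_[np.atleast_2d(uv),np.ones(len(np.atleast_2d(uv)))].T
    d=R.T@np.diag([1,-1,-1])@d
    return (o[:,None]+d*((z-o[2])/d[2])).T
def proj(name,P,c=None):
    c=c or calibration(name); T=np.array(c["camera_from_world"]);K=np.array(c["K"])
    p=T[:3,:3]@np.atleast_2d(P).T+T[:3,3:]
    p=K@(np.diag([1,-1,-1])@p); return (p[:2]/p[2]).T
E
python3 - <<'E'
from h import *
np.set_printoptions(precision=4,suppress=True)
def up(l,off,s): return np.array(off)+(np.array(l)+.5)/s-.5
for n,l,off,s,z in [("top",[(680,175),(637,435),(90,335),(110,100)],(238,160),11,.02),
 ("scene",[(115,450),(355,475),(425,225),(215,190)],(320,158),12,.02),
 ("top",[(68,58),(485,55),(515,462),(85,465)],(380,160),9,.054),
 ("scene",[(100,50),(505,65),(505,370),(65,355)],(298,232),9,.054)]:
    P=ray(n,up(l,off,s),z)[:,:2]
    print(n,z,P.tolist(), "mean",P.mean(0)); print([ (round(np.linalg.norm(P[i]-P[i-1])*1e3,1), round(np.degrees(np.arctan2(*(P[i]-P[i-1])[::-1])),1)) for i in range(4)])
for n in("top","scene"):
    T=calibration(n)["camera_from_world"];print(-T[:3,:3].T@T[:3,3])
E
```

```text
top 0.02 [[0.67171943591058, 0.044901685700007646], [0.6014196515608494, 0.05082198726117623], [0.6193824243971942, 0.19335557922614963], [0.6832680618817389, 0.19501652303207215]] mean [0.6439 0.121 ]
[(np.float64(150.6), np.float64(-94.4)), (np.float64(70.5), np.float64(175.2)), (np.float64(143.7), np.float64(82.8)), (np.float64(63.9), np.float64(1.5))]
scene 0.02 [[0.6071344975130802, 0.04195296768786205], [0.6761865633188885, 0.03937782405808554], [0.6885320439521738, 0.16780198942234525], [0.623031894087043, 0.17816753786103612]] mean [0.6487 0.1068]
[(np.float64(137.1), np.float64(-96.7)), (np.float64(69.1), np.float64(-2.1)), (np.float64(129.0), np.float64(84.5)), (np.float64(66.3), np.float64(171.0))]
top 0.054 [[0.7027055515253907, -0.1983751218755429], [0.7113915938375354, -0.3262878476270724], [0.5830186164877879, -0.3331401162778631], [0.5742601139415455, -0.20529106231442248]] mean [ 0.6428 -0.2658]
[(np.float64(128.6), np.float64(3.1)), (np.float64(128.2), np.float64(-86.1)), (np.float64(128.6), np.float64(-176.9)), (np.float64(128.1), np.float64(93.9))]
scene 0.054 [[0.5752289876025318, -0.21023932028965642], [0.7045575582663574, -0.20006050842987777], [0.7124585894514773, -0.3281571013221152], [0.5847041334268783, -0.3391854385191465]] mean [ 0.6442 -0.2694]
[(np.float64(129.3), np.float64(94.2)), (np.float64(129.7), np.float64(4.5)), (np.float64(128.3), np.float64(-86.5)), (np.float64(128.2), np.float64(-175.1))]
[ 0.3365 -0.0245  1.0379]
[ 0.7114 -1.0216  0.8306]
```

>>> {"api": "step_arm", "payload": {"plan": "8.7 0 0 -2.5 0 0 -4; 8.7 0 0 -2.5 0 0 -4; 8.7 0 0 -2.5 0 0 -4; 8.7 3.2 2.4 0 0 0 0; 8.7 3.2 2.4 0 0 0 0; 8.7 3.2 2.4 0 0 0 0; 8.7 3.2 2.4 0 0 0 0; 8.7 3.2 2.4 0 0 0 0; 8.7 3.2 2.4 0 0 0 0; 8.7 3.2 2.4 0 0 0 0; 8.7 3.2 2.4 0 0 0 0; 8.7 3.2 2.4 0 0 0 0"}}

```text
clock: 1.15
tool_pos: [0.4749, 0.3936, 0.3016]
orientation: [180.0, 0.0, -6.2]
force: [0.9, 1.1, -0.1]
opening: 0.0869
```

>>> {"api": "step_arm", "payload": {"plan": "8.7 1.7 3.1 0 0 0 0; 8.7 1.7 3.1 0 0 0 0; 8.7 1.7 3.1 0 0 0 0; 8.7 1.7 3.1 0 0 0 0; 8.7 1.7 3.1 0 0 0 0; 8.7 1.7 3.1 0 0 0 0; 8.7 1.7 3.1 0 0 0 0; 8.7 1.7 3.1 0 0 0 0; 8.7 0 0 0 0 0 0; 8.7 0 0 0 0 0 0; 8.7 0 0 0 0 0 0"}}

```text
clock: 2.07
tool_pos: [0.5822, 0.1338, 0.3013]
orientation: [180.0, 0.0, -6.3]
force: [-0.3, 0.6, 0.3]
opening: 0.0867
```

```bash
python3 - <<'E'
from plant import telemetry, snapshot, calibration
import cv2,json
c=calibration("wrist"); im=snapshot("wrist"); cv2.imwrite("pics/w1.png",im)
json.dump({k:v.tolist() for k,v in c.items()},open("w1.json","w"))
o=telemetry.get_obs(); print(o['tool_pos'],o['orientation'],o['joint_pos'],o['force'])
E
```

```text
[0.58203773 0.13440913 0.30135182] [ 1.79999633e+02  2.20648411e-02 -6.20379850e+00] [ 3.17227723e+01  1.10657374e+01 -2.63164719e+00 -1.36603356e-02
 -7.63202460e+01  5.20766620e+01] [-0.27439005  0.92707139 -0.3237357 ]
```

View pics/w1.png

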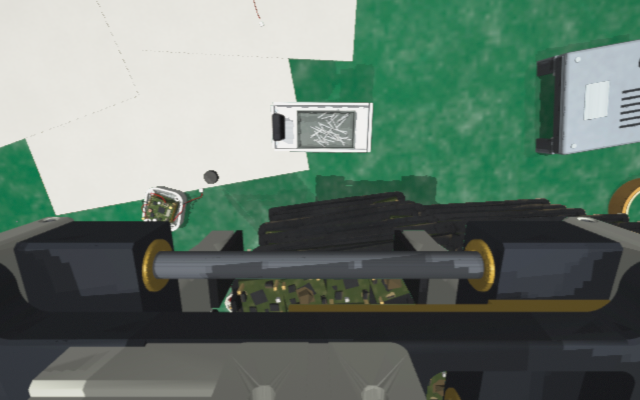

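```bash
python3 - <<'E'
import cv2, numpy as np
im=cv2.imread("pics/w1.png")
cv2.imwrite("pics/w1t.png",cv2.resize(im[92:162,262:382],None,fx=6.5,fy=6.5,interpolation=cv2.INTER_CUBIC))
cv2.imwrite("pics/w1f.png",cv2.resize(im[30:170,525:640],None,fx=4.2,fy=4.2,interpolation=cv2.INTER_CUBIC))
E
```

```text
(no output)
```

View pics/w1t.png

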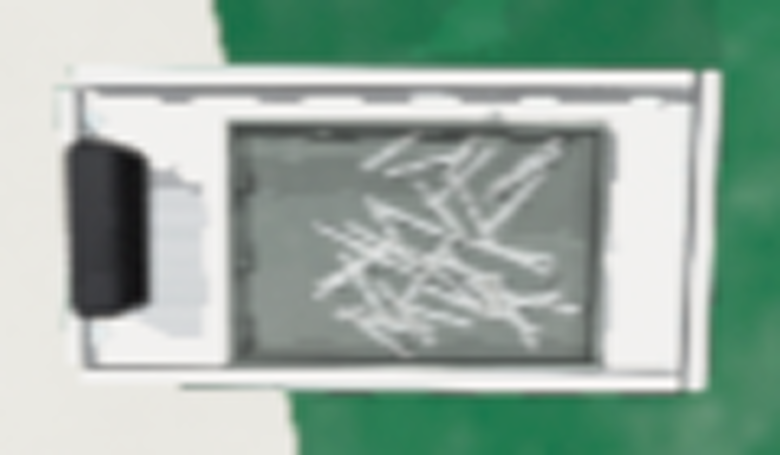

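View pics/w1f.png

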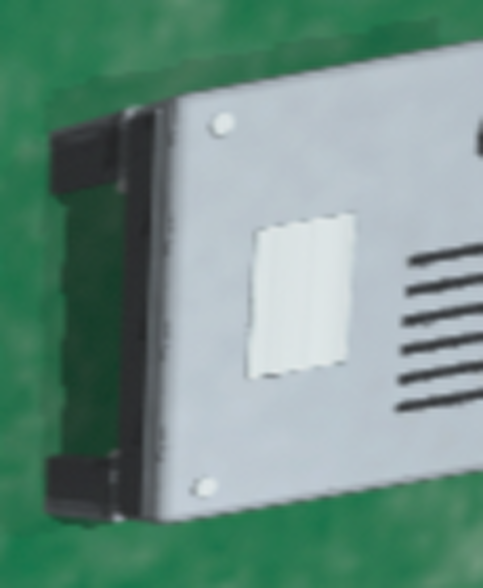

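```bash
python3 - <<'E'
from h import *
import json
np.set_printoptions(precision=4,suppress=True)
c={k:np.array(v) for k,v in json.load(open("w1.json")).items()}
def up(l,off,s): return np.array(off)+(np.array(l)+.5)/s-.5
def show(l,off,s,z,t):
    P=ray("wrist",up(l,off,s),z,c)[:,:2]
    print(t,P.round(4).tolist(),"mean",P.mean(0)); print([ (round(float(np.linalg.norm(P[i]-P[i-1])*1e3),1), round(float(np.degrees(np.arctan2(*(P[i]-P[i-1])[::-1]))),1)) for i in range(len(P))])
show([(720,72),(705,388),(78,385),(68,68)],(262,92),6.5,.02,"tray")
show([(52,133),(52,193),(48,457),(46,516)],(525,30),4.2,0,"mouth bottom")
show([(182,95),(152,520)],(525,30),4.2,.054,"feeder top front")
T=c["camera_from_world"];print("cam",-T[:3,:3].T@T[:3,3])
P=ray("wrist",up([(68,145),(70,312)],(262,92),6.5),.06,c);print("bar tailside top",P)
P=ray("wrist",up([(148,158),(146,303)],(262,92),6.5),.021,c);print("bar front bottom",P)
E
```

```text
tray [[0.6713, 0.0457], [0.6029, 0.0533], [0.6191, 0.1963], [0.6877, 0.1884]] mean [0.6453 0.1209]
[(143.6, -96.5), (68.8, 173.6), (143.8, 83.5), (69.0, -6.6)]
mouth bottom [[0.7034, -0.1983], [0.6839, -0.1998], [0.5927, -0.2057], [0.5711, -0.2067]] mean [ 0.6378 -0.2026]
[(132.6, 3.6), (19.5, -175.4), (91.4, -176.3), (21.7, -177.4)]
feeder top front [[0.7034, -0.1983], [0.5751, -0.2022]] mean [ 0.6393 -0.2002]
[(128.4, 1.8), (128.4, -178.2)]
cam [0.6486 0.1264 0.4594]
bar tailside top [[0.6695 0.1849 0.06  ]
 [0.6368 0.1894 0.06  ]]
bar front bottom [[0.6669 0.1734 0.021 ]
 [0.6357 0.1781 0.021 ]]
```

>>> {"api": "step_arm", "payload": {"plan": "5 2.15 -1.8 0 0 0 0.3; 5 2.15 -1.8 0 0 0 0; 5 2.15 -1.8 0 0 0 0; 5 0 0 3.3 0 0 0; 5 0 0 3.3 0 0 0; 5 0 0 3.3 0 0 0; 5 0 0 3.3 0 0 0; 5 0 0 3.3 0 0 0; 5 0 0 3.3 0 0 0; 5 0 0 0 0 0 0; 5 0 0 0 0 0 0; 5 0 0 0 0 0 0"}}

```text
clock: 3.12
tool_pos: [0.6534, 0.1817, 0.1056]
orientation: [-180.0, -0.1, -6.4]
force: [0.2, 0.3, 0.4]
opening: 0.05
```

```bash
python3 - <<'E'
from plant import telemetry, snapshot, calibration
import cv2,json
c=calibration("wrist"); im=snapshot("wrist"); cv2.imwrite("pics/w2.png",im)
im=snapshot("scene"); cv2.imwrite("pics/s2.png",cv2.resize(im[60:260,200:460],None,fx=3,fy=3))
json.dump({k:v.tolist() for k,v in c.items()},open("w2.json","w"))
o=telemetry.get_obs(); print(o['tool_pos'],o['orientation'],o['joint_pos'],o['force'])
E
```

```text
[0.65384217 0.18168559 0.10650595] [-179.87572622   -0.21004853   -6.45392417] [ 3.19659576e+01  2.58696841e+01 -7.60108507e+00  3.98662134e-02
 -5.62874427e+01  5.15582892e+01] [-0.81592216 -0.01280989  0.16056776]
```

View pics/w2.png

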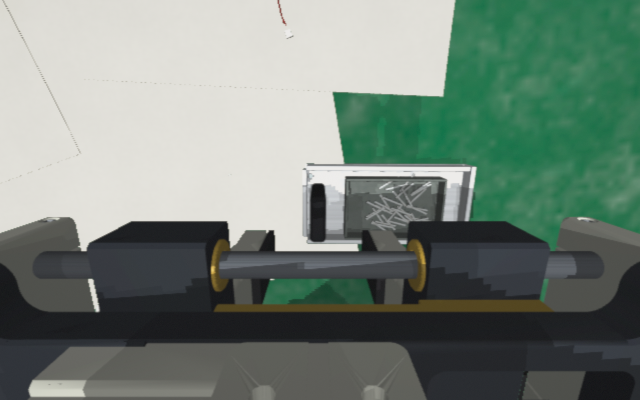

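View pics/s2.png

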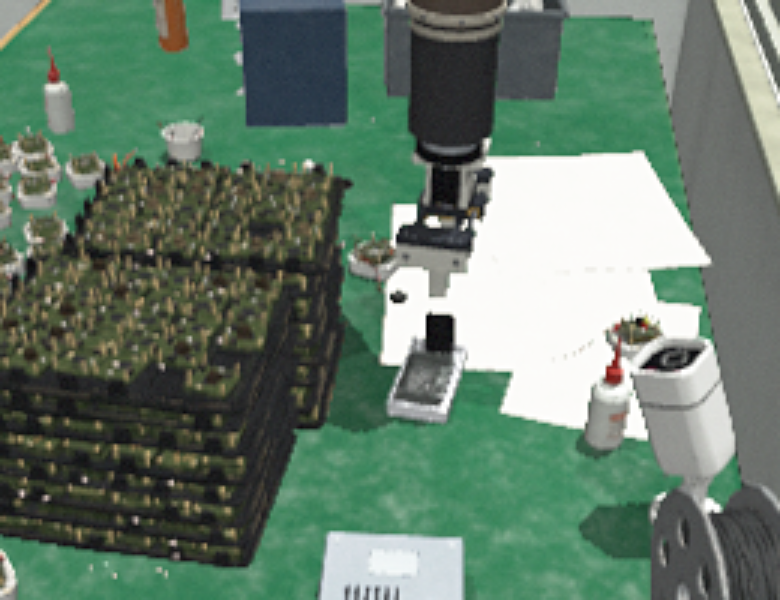

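>>> {"api": "step_arm", "payload": {"plan": "5 0 0 2 0 0 0; 5 0 0 2 0 0 0; 5 0 0 2 0 0 0; 5 0 0 1 0 0 0; 5 0 0 0.6 0 0 0; 5 0 0 0 0 0 0; 2 0 0 0 0 0 0; 2 0 0 0 0 0 0; 2 0 0 0 0 0 0; 2 0 0 0 0 0 0; 2 0 0 0 0 0 0"}}

```text
clock: 4.13
tool_pos: [0.6527, 0.1807, 0.0282]
orientation: [-180.0, -0.0, -6.5]
force: [0.6, -0.8, 0.2]
opening: 0.023
```

```bash
python3 - <<'E'
from plant import telemetry, snapshot, calibration
import cv2,json
c=calibration("wrist"); im=snapshot("wrist"); cv2.imwrite("pics/w3.png",im)
o=telemetry.get_obs(); print(o['tool_pos'],o['orientation'],o['joint_pos'],o['force'],o['opening'])
E
```

```text
[0.65258727 0.18062946 0.02806647] [-1.79977505e+02 -3.27716319e-02 -6.50355820e+00] [ 3.19278169e+01  3.05018695e+01 -1.16378173e+01  3.70877415e-03
 -4.78206590e+01  5.15661420e+01] [ 0.67216757  0.09557527 -0.47396087] 0.021821796511110898
```

View pics/w3.png

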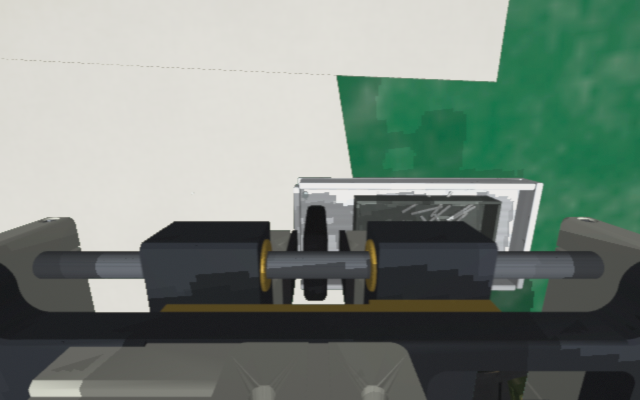

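>>> {"api": "step_arm", "payload": {"plan": "0.5 0 0 0 0 0 0; 0.5 0 0 0 0 0 0; 0.5 0 0 0 0 0 0; 0.5 0 0 0 0 0 0; 0.5 0 0 0 0 0 0; 0.5 0 0 0 0 0 0; 0.5 0 0 0 0 0 0"}}

```text
clock: 4.77
tool_pos: [0.6525, 0.1807, 0.0277]
orientation: [-180.0, -0.0, -6.5]
force: [0.4, 1.3, 2.5]
opening: 0.012
```

>>> {"api": "step_arm", "payload": {"plan": "0.5 0 0 -0.5 0 0 0; 0.5 0 0 -0.7 0 0 0; 0.5 0 0 0 0 0 -3.4; 0.5 0 0 0 0 0 -3.4; 0.5 0 0 0 0 0 -3.4; 0.5 -0.5 1.5 0 0 0 0; 0.5 -0.5 2.5 0 0 0 0; 0.5 -0.5 2.5 0 0 0 0; 0.5 -0.5 2.5 0 0 0 0; 0.5 -0.5 2.5 0 0 0 0; 0.5 0 0 0 0 0 0; 0.5 0 0 0 0 0 0"}}

```text
clock: 5.77
tool_pos: [0.6344, 0.0623, 0.0399]
orientation: [180.0, 0.0, 3.5]
force: [0.7, -0.2, -2.2]
opening: 0.0118
```

```bash
python3 - <<'E'
from plant import telemetry, snapshot, calibration
import cv2,json
c=calibration("wrist"); im=snapshot("wrist"); cv2.imwrite("pics/w4.png",im)
json.dump({k:v.tolist() for k,v in c.items()},open("w4.json","w"))
o=telemetry.get_obs(); print(o['tool_pos'],o['orientation'],o['joint_pos'],o['force'],o['opening'])
E
```

```text
[0.63481112 0.06337736 0.03990293] [-1.79997212e+02 -8.47008089e-03  3.59209185e+00] [ 2.31976541e+01  2.67744526e+01 -1.65275728e+01  2.96669323e-04
 -4.66890601e+01  7.03942345e+01] [ 0.30908964 -0.40670798 -3.34634225] 0.011890800634061702
```

View pics/w4.png

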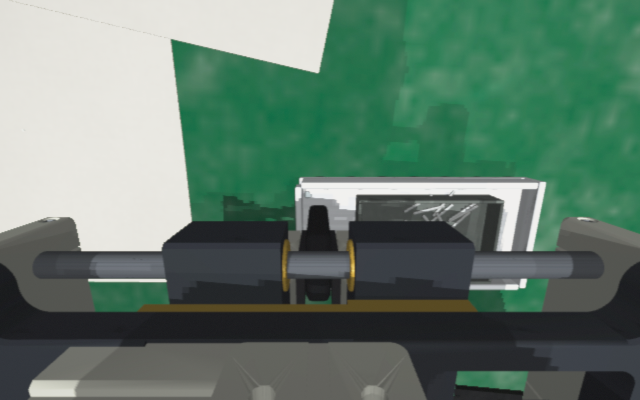

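>>> {"api": "step_arm", "payload": {"plan": "0.5 -0.26 1.8 0 0 0 0; 0.5 -0.26 2.4 0 0 0 0; 0.5 -0.26 2.4 0 0 0 0; 0.5 -0.26 2.4 0 0 0 0; 0.5 -0.26 2.0 0 0 0 0; 0.5 0 0 0 0 0 0; 0.5 0 0 0 0 0 0; 0.5 0 0 0 0 0 0"}}

```text
clock: 6.48
tool_pos: [0.6293, -0.0457, 0.0397]
orientation: [-180.0, -0.0, 3.7]
force: [0.5, 0.9, -1.7]
opening: 0.0117
```

```bash
python3 - <<'E'
from plant import telemetry, snapshot, calibration
import cv2,json
c=calibration("wrist"); im=snapshot("wrist"); cv2.imwrite("pics/w5.png",im)
json.dump({k:v.tolist() for k,v in c.items()},open("w5.json","w"))
o=telemetry.get_obs(); print(o['tool_pos'],o['orientation'],o['joint_pos'],o['force'],o['opening'])
cv2.imwrite("pics/t5.png",snapshot("top"))
im=snapshot("scene"); cv2.imwrite("pics/s5.png",cv2.resize(im[110:310,230:430],None,fx=3,fy=3))
E
```

```text
[ 0.62931913 -0.04541778  0.03964582] [-1.79994385e+02 -1.96612648e-02  3.74224042e+00] [ 1.35677690e+01  2.62558974e+01 -1.75029504e+01 -3.01578810e-03
 -4.62208212e+01  8.01765586e+01] [-0.72022305  0.32247678 -2.43677272] 0.01179422632229115
```

View pics/w5.png

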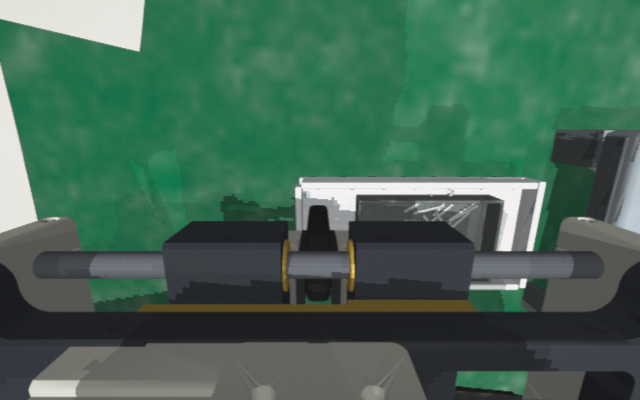

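View pics/s5.png

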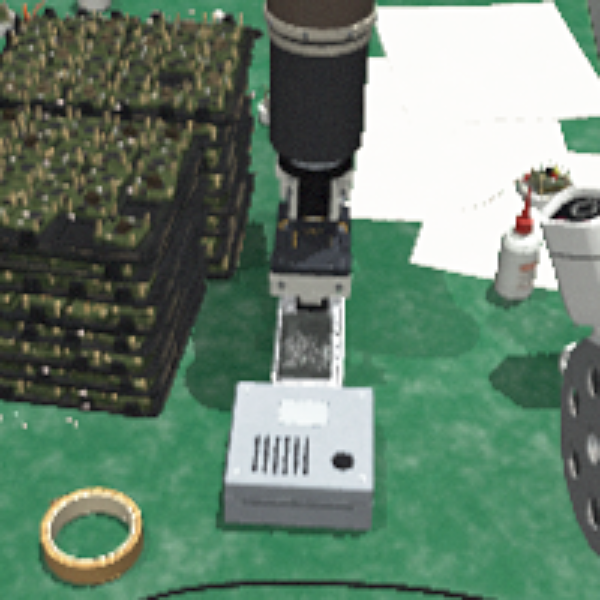

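View pics/t5.png

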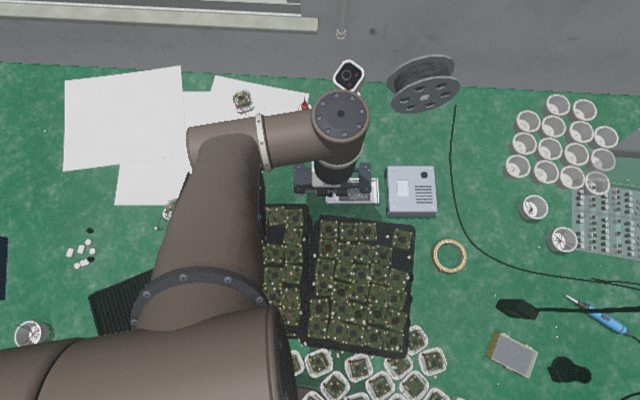

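```bash
python3 - <<'E'
import cv2
im=cv2.imread("pics/w5.png")
cv2.imwrite("pics/w5c.png",cv2.resize(im[115:315,500:640],None,fx=4,fy=4,interpolation=cv2.INTER_CUBIC)[:600] if 0 else cv2.resize(im[115:315,500:640],None,fx=3,fy=3,interpolation=cv2.INTER_CUBIC))
E
```

```text
(no output)
```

View pics/w5c.png

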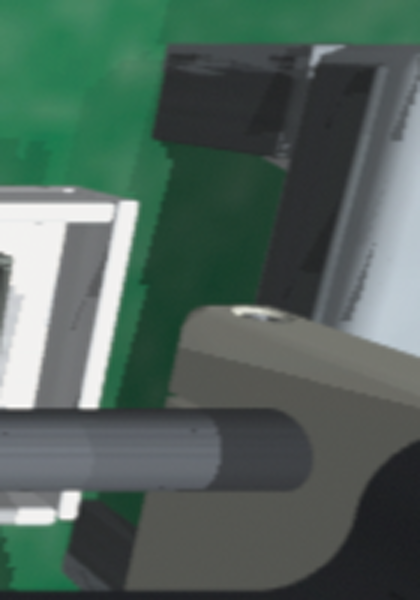

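```bash
python3 - <<'E'
from h import *
import json
np.set_printoptions(precision=4,suppress=True)
c={k:np.array(v) for k,v in json.load(open("w5.json")).items()}
def up(l,off,s): return np.array(off)+(np.array(l)+.5)/s-.5
A=ray("wrist",up([(168,45),(153,137),(82,500),(64,562)],(500,115),3),0,c)[:,:2]
B=ray("wrist",up([(137,203),(75,520)],(500,115),3),.032,c)[:,:2]
print(A,B)
for n,P in(("mouth",A[[0,3]]),("mouthin",A[1:3]),("nose",B)):
    d=P[0]-P[1]; print(n,P.mean(0),np.linalg.norm(d)*1e3,np.degrees(np.arctan2(d[1],d[0])))
m=A[[0,3]].mean(0);u=np.array([.0645,-.9979]);v=np.array([.9979,.0645])
for n,P in(("in",A[1:3].mean(0)),("nose",B.mean(0)),("tcp",np.array([.6293,-.0454]))): print(n,(P-m)@u*1e3,(P-m)@v*1e3)
E
```

```text
[[ 0.7035 -0.1978]
 [ 0.6835 -0.1999]
 [ 0.5926 -0.2063]
 [ 0.5748 -0.2061]] [[ 0.6728 -0.1745]
 [ 0.6046 -0.1793]]
mouth [ 0.6392 -0.2019] 128.96717901542348 3.6983682667630142
mouthin [ 0.6381 -0.2031] 91.09778900385129 4.076290973433223
nose [ 0.6387 -0.1769] 68.41819059867838 4.025669691731901
in 1.0907421390698357 -1.2057792953219646
nose -24.972513443776602 1.1116037647218149
tcp -156.84314369833422 0.21928132199734718
```

>>> {"api": "step_arm", "payload": {"plan": "0.5 -0.1 0 0.4 0 0 0; 0.5 0 0 0.4 0 0 0; 0.5 0 0 0.35 0 0 0; 0.5 0 0 0 0 0 0; 0.5 0 0 0 0 0 0; 0.5 0 0 0 0 0 0"}}

```text
clock: 7.13
tool_pos: [0.6278, -0.0465, 0.0277]
orientation: [180.0, 0.0, 3.7]
force: [0.1, 0.2, -2.4]
opening: 0.0119
```

>>> {"api": "step_arm", "payload": {"plan": "0.5 0 0 0.05 0 0 0; 0.5 0 0 0 0 0 0; 0.5 0 0 0 0 0 0"}}

```text
clock: 7.38
tool_pos: [0.628, -0.0466, 0.0275]
orientation: [180.0, -0.0, 3.7]
force: [0.1, 0.1, -2.2]
opening: 0.0118
```

```bash
cat > st.py <<'E'
from plant import telemetry
import numpy as np
np.set_printoptions(precision=2,suppress=True)
o=telemetry.get_obs()
m=np.array([.6384,-.2025]);u=np.array([.0645,-.9979]);v=np.array([.9979,.0645])
p=np.array(o['tool_pos']);f=np.array(o['force'])
d=p[:2]-m
print("t",round(o['clock'],2),"nose depth mm",round((d@u)*1e3+134,2),"lat",round(d@v*1e3,2),"z",round(p[2]*1e3,2),"| f along",round(f[:2]@u,2),"lat",round(f[:2]@v,2),"fz",round(f[2],2),"mom",np.array(o['moment']),"yaw",round(o['orientation'][2],2),"open",round(o['opening']*1e3,2))
E
python3 st.py
```

```text
t 7.38 nose depth mm -22.28 lat -0.34 z 27.54 | f along -0.09 lat 0.06 fz -2.2 mom [ 0.12  0.09 -0.04] yaw 3.69 open 11.85
```

>>> {"api": "step_arm", "payload": {"plan": "0.5 0 0 0.05 0 0 0; 0.5 0 0 0 0 0 0; 0.5 0 0 0 0 0 0"}}

```text
clock: 7.63
tool_pos: [0.628, -0.0466, 0.0275]
orientation: [180.0, -0.0, 3.7]
force: [-2.8, 1.6, 4.1]
opening: 0.012
```

```bash
python3 st.py
```

```text
t 7.63 nose depth mm -22.29 lat -0.3 z 27.53 | f along -1.74 lat -2.66 fz 4.12 mom [ 0.37  0.99 -0.03] yaw 3.69 open 12.02
```

>>> {"api": "step_arm", "payload": {"plan": "0.5 0 0 -0.03 0 0 0; 0.5 0 0.5 0 0 0 0; 0.5 0 0.5 0 0 0 0; 0.5 0 0.5 0 0 0 0; 0.5 0 0.3 0 0 0 0; 0.5 0 0 0 0 0 0"}}

```text
clock: 8.13
tool_pos: [0.6295, -0.0655, 0.0275]
orientation: [180.0, -0.0, 3.7]
force: [0.9, -1.6, 1.8]
opening: 0.0119
```

```bash
python3 st.py
```

```text
t 8.13 nose depth mm -3.29 lat -0.0 z 27.53 | f along 1.66 lat 0.82 fz 1.75 mom [-0.63 -0.27  0.03] yaw 3.66 open 11.85
```

>>> {"api": "step_arm", "payload": {"plan": "0.5 0 0.2 0 0 0 0; 0.5 0 0.2 0 0 0 0; 0.5 0 0.2 0 0 0 0; 0.5 0 0 0 0 0 0"}}

```text
clock: 8.47
tool_pos: [0.6297, -0.0707, 0.0275]
orientation: [180.0, -0.0, 3.7]
force: [0.4, 0.7, 3.1]
opening: 0.0116
```

```bash
python3 st.py
```

```text
t 8.47 nose depth mm 1.95 lat -0.2 z 27.51 | f along -0.63 lat 0.43 fz 3.12 mom [ 0.36 -0.12  0.01] yaw 3.7 open 11.63
```

>>> {"api": "step_arm", "payload": {"plan": "0.5 0 0.15 0 0 0 0; 0.5 0 0.15 0 0 0 0; 0.5 0 0.1 0 0 0 0; 0.5 0 0 0 0 0 0"}}

```text
clock: 8.8
tool_pos: [0.63, -0.0746, 0.0275]
orientation: [-180.0, -0.0, 3.7]
force: [0.2, 2.9, 4.6]
opening: 0.0119
```

```bash
python3 st.py
```

```text
t 8.8 nose depth mm 5.78 lat -0.17 z 27.55 | f along -2.88 lat 0.43 fz 4.64 mom [ 0.95 -0.01  0.07] yaw 3.69 open 11.94
```

>>> {"api": "step_arm", "payload": {"plan": "0.5 0 0.1 0 0 0 0; 0.5 0 0.1 0 0 0 0; 0.5 0 0.1 0 0 0 0; 0.5 0 0 0 0 0 0"}}

```text
clock: 9.13
tool_pos: [0.6301, -0.0775, 0.0275]
orientation: [-180.0, -0.0, 3.7]
force: [0.3, 2.8, 5.6]
opening: 0.0113
```

```bash
python3 st.py
```

```text
t 9.13 nose depth mm 8.72 lat -0.19 z 27.54 | f along -2.77 lat 0.49 fz 5.56 mom [ 1.14  0.05 -0.06] yaw 3.7 open 11.32
```

>>> {"api": "step_arm", "payload": {"plan": "0.5 0 0.1 -0.03 0 0 0; 0.5 0 0.1 0 0 0 0; 0.5 0 0.1 0 0 0 0; 0.5 0 0 0 0 0 0"}}

```text
clock: 9.47
tool_pos: [0.63, -0.0807, 0.0275]
orientation: [180.0, 0.0, 3.7]
force: [0.6, 2.5, 2.0]
opening: 0.0118
```

```bash
python3 st.py
```

```text
t 9.47 nose depth mm 11.95 lat -0.52 z 27.53 | f along -2.43 lat 0.71 fz 2.05 mom [0.69 0.03 0.01] yaw 3.68 open 11.83
```

>>> {"api": "step_arm", "payload": {"plan": "0.5 0 0.1 0 0 0 0; 0.5 0 0.1 0 0 0 0; 0.5 0 0.1 0 0 0 0; 0.5 0 0 0 0 0 0"}}

```text
clock: 9.8
tool_pos: [0.6302, -0.0837, 0.0275]
orientation: [180.0, 0.0, 3.7]
force: [-0.6, 1.5, 1.7]
opening: 0.0115
```

```bash
python3 st.py
```

```text
t 9.8 nose depth mm 14.95 lat -0.5 z 27.55 | f along -1.55 lat -0.5 fz 1.74 mom [ 0.51 -0.03 -0.02] yaw 3.68 open 11.49
```

>>> {"api": "step_arm", "payload": {"plan": "0.5 0 0.1 0 0 0 0; 0.5 0 0.1 0 0 0 0; 0.5 0 0.1 0 0 0 0; 0.5 0 0 0 0 0 0"}}

```text
clock: 10.13
tool_pos: [0.6304, -0.0867, 0.0275]
orientation: [180.0, 0.0, 3.7]
force: [-0.9, 1.2, 0.8]
opening: 0.0119
```

```bash
python3 st.py
```

```text
t 10.13 nose depth mm 17.95 lat -0.5 z 27.54 | f along -1.28 lat -0.78 fz 0.78 mom [ 0.41 -0.08  0.06] yaw 3.69 open 11.94
```

>>> {"api": "step_arm", "payload": {"plan": "0.5 0 0.1 0 0 0 0; 0.5 0 0.1 0 0 0 0; 0.5 0 0 0 0 0 0"}}

```text
clock: 10.38
tool_pos: [0.6305, -0.0887, 0.0275]
orientation: [180.0, 0.0, 3.7]
force: [-0.4, 0.2, 0.4]
opening: 0.0118
```

```bash
python3 st.py
```

```text
t 10.38 nose depth mm 19.94 lat -0.51 z 27.54 | f along -0.25 lat -0.35 fz 0.4 mom [ 0.29 -0.05 -0.02] yaw 3.69 open 11.77
```

>>> {"api": "step_arm", "payload": {"plan": "0.5 0 0.1 0 0 0 0; 0.5 0 0.1 0 0 0 0; 0.5 0 0 0 0 0 0"}}

```text
clock: 10.63
tool_pos: [0.6307, -0.0907, 0.0275]
orientation: [180.0, 0.0, 3.7]
force: [0.6, 0.2, 1.0]
opening: 0.0117
```

```bash
python3 st.py
```

```text
t 10.63 nose depth mm 21.94 lat -0.52 z 27.53 | f along -0.19 lat 0.6 fz 1.01 mom [ 0.25 -0.03  0.03] yaw 3.69 open 11.67
```

>>> {"api": "step_arm", "payload": {"plan": "0.5 0 0.1 0 0 0 0; 0.5 0 0.1 0 0 0 0; 0.5 0 0 0 0 0 0"}}

```text
clock: 10.88
tool_pos: [0.6308, -0.0927, 0.0276]
orientation: [180.0, 0.0, 3.7]
force: [0.5, -0.1, -1.1]
opening: 0.0121
```

```bash
python3 st.py
```

```text
t 10.88 nose depth mm 23.97 lat -0.5 z 27.57 | f along 0.16 lat 0.52 fz -1.11 mom [ 0.04 -0.07  0.06] yaw 3.68 open 12.1
```

>>> {"api": "step_arm", "payload": {"plan": "0.5 0 0.1 0 0 0 0; 0.5 0 0.1 0 0 0 0; 0.5 0 0 0 0 0 0"}}

```text
clock: 11.13
tool_pos: [0.6309, -0.0947, 0.0276]
orientation: [180.0, 0.0, 3.7]
force: [-1.2, -0.6, -1.1]
opening: 0.0118
```

```bash
python3 st.py
```

```text
t 11.13 nose depth mm 25.95 lat -0.51 z 27.56 | f along 0.56 lat -1.23 fz -1.07 mom [-0.07 -0.06  0.05] yaw 3.68 open 11.8
```

>>> {"api": "step_arm", "payload": {"plan": "0.5 0 0.1 0.02 0 0 0; 0.5 0 0.1 0 0 0 0; 0.5 0 0 0 0 0 0"}}

```text
clock: 11.38
tool_pos: [0.6313, -0.0966, 0.0276]
orientation: [180.0, -0.0, 3.7]
force: [0.3, 1.0, -0.2]
opening: 0.0118
```

```bash
python3 st.py
```

```text
t 11.38 nose depth mm 27.87 lat -0.28 z 27.58 | f along -0.94 lat 0.4 fz -0.21 mom [ 0.16  0.04 -0.03] yaw 3.69 open 11.85
```

>>> {"api": "step_arm", "payload": {"plan": "0.5 0 0.1 0 0 0 0; 0.5 0 0.1 0 0 0 0; 0.5 0 0 0 0 0 0"}}

```text
clock: 11.63
tool_pos: [0.6314, -0.0986, 0.0275]
orientation: [180.0, -0.0, 3.7]
force: [-0.3, 0.9, -0.9]
opening: 0.0116
```

```bash
python3 st.py
```

```text
t 11.63 nose depth mm 29.87 lat -0.3 z 27.53 | f along -0.9 lat -0.2 fz -0.88 mom [0.3  0.02 0.02] yaw 3.69 open 11.6
```

>>> {"api": "step_arm", "payload": {"plan": "0.5 0 0.1 0 0 0 0; 0.5 0 0.1 0 0 0 0; 0.5 0 0 0 0 0 0"}}

```text
clock: 11.88
tool_pos: [0.6316, -0.1006, 0.0276]
orientation: [180.0, -0.0, 3.7]
force: [0.0, 0.7, 1.4]
opening: 0.0121
```

```bash
python3 st.py
```

```text
t 11.88 nose depth mm 31.86 lat -0.23 z 27.56 | f along -0.67 lat 0.07 fz 1.39 mom [0.32 0.03 0.04] yaw 3.69 open 12.12
```

>>> {"api": "step_arm", "payload": {"plan": "0.5 0 0.1 0 0 0 0; 0.5 0 0.1 0 0 0 0; 0.5 0 0 0 0 0 0"}}

```text
clock: 12.13
tool_pos: [0.6316, -0.1026, 0.0275]
orientation: [180.0, -0.0, 3.7]
force: [-0.8, 0.7, 2.5]
opening: 0.0119
```

```bash
python3 st.py
```

```text
t 12.13 nose depth mm 33.89 lat -0.31 z 27.53 | f along -0.75 lat -0.8 fz 2.54 mom [ 0.37  0.03 -0.03] yaw 3.69 open 11.9
```

>>> {"api": "step_arm", "payload": {"plan": "0.5 0 0.1 0 0 0 0; 0.5 0 0.1 0 0 0 0; 0.5 0 0 0 0 0 0"}}

```text
clock: 12.38
tool_pos: [0.6318, -0.1046, 0.0275]
orientation: [180.0, -0.0, 3.7]
force: [-0.3, 1.9, 1.4]
opening: 0.0118
```

```bash
python3 st.py
```

```text
t 12.38 nose depth mm 35.85 lat -0.28 z 27.53 | f along -1.95 lat -0.2 fz 1.42 mom [0.57 0.05 0.03] yaw 3.69 open 11.8
```

>>> {"api": "step_arm", "payload": {"plan": "0.5 0 0.1 0 0 0 0; 0.5 0 0.1 0 0 0 0; 0.5 0 0 0 0 0 0"}}

```text
clock: 12.63
tool_pos: [0.6318, -0.1063, 0.0276]
orientation: [-180.0, -0.0, 3.7]
force: [-1.0, 4.2, 3.8]
opening: 0.0121
```

```bash
python3 st.py
```

```text
t 12.63 nose depth mm 37.62 lat -0.36 z 27.57 | f along -4.24 lat -0.75 fz 3.77 mom [ 1.18  0.23 -0.09] yaw 3.68 open 12.1
```

>>> {"api": "step_arm", "payload": {"plan": "0.5 0 0.05 0 0 0 0; 0.5 0 0 0 0 0 0; 0.5 0 0 0 0 0 0"}}

```text
clock: 12.88
tool_pos: [0.6318, -0.1066, 0.0275]
orientation: [-180.0, -0.0, 3.7]
force: [-1.6, 5.4, 3.1]
opening: 0.0119
```

```bash
python3 st.py
```

```text
t 12.88 nose depth mm 37.88 lat -0.4 z 27.53 | f along -5.44 lat -1.22 fz 3.05 mom [ 1.75  0.47 -0.08] yaw 3.69 open 11.92
```

>>> {"api": "step_arm", "payload": {"plan": "0.5 -0.05 0 -0.01 0 0 0; 0.5 -0.05 0 0 0 0 0; 0.5 0 0 0 0 0 0"}}

```text
clock: 13.13
tool_pos: [0.631, -0.1072, 0.0275]
orientation: [180.0, -0.0, 3.7]
force: [1.3, 1.0, 1.2]
opening: 0.0119
```

```bash
python3 st.py
```

```text
t 13.13 nose depth mm 38.43 lat -1.26 z 27.52 | f along -0.94 lat 1.38 fz 1.25 mom [ 0.63 -0.22  0.04] yaw 3.7 open 11.92
```

>>> {"api": "step_arm", "payload": {"plan": "0.5 -0.03 0.1 0 0 0 0; 0.5 -0.03 0.1 0 0 0 0; 0.5 0 0 0 0 0 0"}}

```text
clock: 13.38
tool_pos: [0.6304, -0.1094, 0.0275]
orientation: [180.0, 0.0, 3.7]
force: [0.1, 0.2, 0.3]
opening: 0.012
```

```bash
python3 st.py
```

```text
t 13.38 nose depth mm 40.53 lat -2.02 z 27.54 | f along -0.17 lat 0.13 fz 0.31 mom [ 0.26 -0.21 -0.02] yaw 3.69 open 11.95
```

>>> {"api": "step_arm", "payload": {"plan": "0.5 0 0.1 0 0 0 0; 0.5 0 0.05 0 0 0 0; 0.5 0 0 0 0 0 0"}}

```text
clock: 13.63
tool_pos: [0.6304, -0.1107, 0.0275]
orientation: [180.0, 0.0, 3.7]
force: [0.3, 0.8, 1.6]
opening: 0.0117
```

```bash
python3 st.py
```

```text
t 13.63 nose depth mm 41.87 lat -2.11 z 27.53 | f along -0.76 lat 0.39 fz 1.61 mom [ 0.42 -0.01 -0.03] yaw 3.68 open 11.73
```

>>> {"api": "step_arm", "payload": {"plan": "0.5 0 0.1 0 0 0 0; 0.5 0 0.05 0 0 0 0; 0.5 0 0 0 0 0 0"}}

```text
clock: 13.88
tool_pos: [0.6305, -0.1121, 0.0275]
orientation: [180.0, 0.0, 3.7]
force: [-1.0, 0.7, 2.4]
opening: 0.012
```

```bash
python3 st.py
```

```text
t 13.88 nose depth mm 43.3 lat -2.08 z 27.54 | f along -0.72 lat -0.98 fz 2.44 mom [0.53 0.09 0.01] yaw 3.68 open 11.98
```

>>> {"api": "step_arm", "payload": {"plan": "0.5 0 0.1 0 0 0 0; 0.5 0 0.05 0 0 0 0; 0.5 0 0 0 0 0 0"}}

```text
clock: 14.13
tool_pos: [0.6306, -0.1136, 0.0275]
orientation: [180.0, 0.0, 3.7]
force: [0.6, 1.6, 0.6]
opening: 0.0116
```

```bash
python3 st.py
```

```text
t 14.13 nose depth mm 44.8 lat -2.04 z 27.53 | f along -1.58 lat 0.66 fz 0.59 mom [ 0.54  0.09 -0.01] yaw 3.69 open 11.58
```

>>> {"api": "step_arm", "payload": {"plan": "0.5 0 0.05 0 0 0 0; 0.5 0 0.05 0 0 0 0; 0.5 0 0 0 0 0 0"}}

```text
clock: 14.38
tool_pos: [0.6307, -0.1146, 0.0275]
orientation: [180.0, 0.0, 3.7]
force: [0.5, 2.3, 2.5]
opening: 0.0117
```

```bash
python3 st.py
```

```text
t 14.38 nose depth mm 45.77 lat -2.0 z 27.52 | f along -2.22 lat 0.62 fz 2.5 mom [0.57 0.08 0.03] yaw 3.69 open 11.7
```

>>> {"api": "step_arm", "payload": {"plan": "0.5 0 0.1 -0.01 0 0 0; 0.5 0 0.1 0 0 0 0; 0.5 0 0.1 0 0 0 0; 0.5 0 0 0 0 0 0"}}

```text
clock: 14.72
tool_pos: [0.6309, -0.1178, 0.0275]
orientation: [180.0, 0.0, 3.7]
force: [-0.4, 0.1, -0.6]
opening: 0.0118
```

```bash
python3 st.py
```

```text
t 14.72 nose depth mm 49.0 lat -2.06 z 27.55 | f along -0.16 lat -0.42 fz -0.61 mom [ 0.13 -0.01 -0.05] yaw 3.68 open 11.78
```

>>> {"api": "step_arm", "payload": {"plan": "0.5 0 0.1 0 0 0 0; 0.5 0 0.1 0 0 0 0; 0.5 0 0 0 0 0 0"}}

```text
clock: 14.97
tool_pos: [0.6309, -0.1198, 0.0275]
orientation: [180.0, 0.0, 3.7]
force: [0.6, -0.6, -1.4]
opening: 0.0118
```

```bash
python3 st.py
```

```text
t 14.97 nose depth mm 50.95 lat -2.11 z 27.55 | f along 0.63 lat 0.57 fz -1.44 mom [-0.05 -0.06  0.03] yaw 3.68 open 11.75
```

>>> {"api": "step_arm", "payload": {"plan": "0.5 0 0.1 0 0 0 0; 0.5 0 0.1 0 0 0 0; 0.5 0 0 0 0 0 0"}}

```text
clock: 15.22
tool_pos: [0.6311, -0.1217, 0.0275]
orientation: [180.0, 0.0, 3.7]
force: [-0.3, -0.4, -0.6]
opening: 0.0121
```

```bash
python3 st.py
```

```text
t 15.22 nose depth mm 52.93 lat -2.1 z 27.54 | f along 0.42 lat -0.32 fz -0.65 mom [-0.09 -0.04  0.02] yaw 3.68 open 12.14
```

>>> {"api": "step_arm", "payload": {"plan": "0.5 0 0.15 0.01 0 0 0; 0.5 0 0.15 0 0 0 0; 0.5 0 0.15 0 0 0 0; 0.5 0 0 0 0 0 0"}}

```text
clock: 15.55
tool_pos: [0.6315, -0.1263, 0.0275]
orientation: [180.0, 0.0, 3.7]
force: [1.1, -0.5, -1.0]
opening: 0.0121
```

```bash
python3 st.py
```

```text
t 15.55 nose depth mm 57.55 lat -2.0 z 27.55 | f along 0.55 lat 1.03 fz -1.0 mom [-0.21 -0.03  0.01] yaw 3.68 open 12.09
```

>>> {"api": "step_arm", "payload": {"plan": "0.5 0 0.15 0 0 0 0; 0.5 0 0.15 0 0 0 0; 0.5 0 0.15 0 0 0 0; 0.5 0 0 0 0 0 0"}}

```text
clock: 15.88
tool_pos: [0.6317, -0.1308, 0.0275]
orientation: [180.0, 0.0, 3.7]
force: [0.2, -0.2, -2.8]
opening: 0.0118
```

```bash
python3 st.py
```

```text
t 15.88 nose depth mm 62.05 lat -2.03 z 27.53 | f along 0.24 lat 0.22 fz -2.77 mom [-0.25 -0.08  0.07] yaw 3.69 open 11.77
```

>>> {"api": "step_arm", "payload": {"plan": "0.5 0 0.1 0 0 0 0; 0.5 0 0.1 0 0 0 0; 0.5 0 0.1 0 0 0 0; 0.5 0 0 0 0 0 0"}}

```text
clock: 16.22
tool_pos: [0.6319, -0.1337, 0.0275]
orientation: [180.0, 0.0, 3.7]
force: [-0.4, 0.3, -0.1]
opening: 0.0118
```

```bash
python3 st.py
```

```text
t 16.22 nose depth mm 64.89 lat -2.01 z 27.54 | f along -0.36 lat -0.4 fz -0.13 mom [-0.14 -0.03  0.04] yaw 3.69 open 11.84
```

>>> {"api": "step_arm", "payload": {"plan": "0.5 0 0.1 0 0 0 0; 0.5 0 0.1 0 0 0 0; 0.5 0 0.1 0 0 0 0; 0.5 0 0 0 0 0 0"}}

```text
clock: 16.55
tool_pos: [0.6322, -0.1367, 0.0275]
orientation: [180.0, 0.0, 3.7]
force: [-0.6, -0.1, -1.0]
opening: 0.0119
```

```bash
python3 st.py
```

```text
t 16.55 nose depth mm 67.92 lat -1.99 z 27.54 | f along 0.03 lat -0.57 fz -0.98 mom [-0.04 -0.05 -0.01] yaw 3.69 open 11.87
```

>>> {"api": "step_arm", "payload": {"plan": "0.5 0 0.1 0 0 0 0; 0.5 0 0.1 0 0 0 0; 0.5 0 0.1 0 0 0 0; 0.5 0 0 0 0 0 0"}}

```text
clock: 16.88
tool_pos: [0.6324, -0.1397, 0.0276]
orientation: [180.0, -0.0, 3.7]
force: [0.7, -0.1, -1.7]
opening: 0.0115
```

```bash
python3 st.py
```

```text
t 16.88 nose depth mm 70.94 lat -1.98 z 27.55 | f along 0.1 lat 0.74 fz -1.74 mom [-0.08 -0.06  0.01] yaw 3.68 open 11.48
```

>>> {"api": "step_arm", "payload": {"plan": "0.5 0 0.1 0 0 0 0; 0.5 0 0.1 0 0 0 0; 0.5 0 0.1 0 0 0 0; 0.5 0 0 0 0 0 0"}}

```text
clock: 17.22
tool_pos: [0.6325, -0.1427, 0.0275]
orientation: [180.0, 0.0, 3.7]
force: [-0.3, 0.1, -1.9]
opening: 0.0116
```

```bash
python3 st.py
```

```text
t 17.22 nose depth mm 73.91 lat -1.99 z 27.54 | f along -0.14 lat -0.27 fz -1.86 mom [-0.1  -0.06  0.  ] yaw 3.69 open 11.63
```

>>> {"api": "step_arm", "payload": {"plan": "0.5 0 0.1 0.01 0 0 0; 0.5 0 0.1 0 0 0 0; 0.5 0 0.1 0 0 0 0; 0.5 0 0 0 0 0 0"}}

```text
clock: 17.55
tool_pos: [0.6328, -0.1456, 0.0276]
orientation: [180.0, -0.0, 3.7]
force: [-0.1, 0.6, -0.5]
opening: 0.0116
```

```bash
python3 st.py
```

```text
t 17.55 nose depth mm 76.88 lat -1.88 z 27.55 | f along -0.63 lat -0.03 fz -0.53 mom [ 0.18  0.01 -0.02] yaw 3.69 open 11.57
```

>>> {"api": "step_arm", "payload": {"plan": "0.5 0 0.1 0 0 0 0; 0.5 0 0.1 0 0 0 0; 0.5 0 0 0 0 0 0"}}

```text
clock: 17.8
tool_pos: [0.6329, -0.1476, 0.0275]
orientation: [180.0, -0.0, 3.7]
force: [0.3, 1.4, -0.2]
opening: 0.0119
```

```bash
python3 st.py
```

```text
t 17.8 nose depth mm 78.86 lat -1.9 z 27.54 | f along -1.37 lat 0.41 fz -0.19 mom [0.28 0.04 0.01] yaw 3.69 open 11.94
```

>>> {"api": "step_arm", "payload": {"plan": "0.5 0 0.1 0 0 0 0; 0.5 0 0 0 0 0 0"}}

```text
clock: 17.97
tool_pos: [0.633, -0.1485, 0.0276]
orientation: [180.0, -0.0, 3.7]
force: [-0.1, 0.0, 1.1]
opening: 0.0119
```

```bash
python3 st.py
```

```text
t 17.97 nose depth mm 79.8 lat -1.92 z 27.56 | f along -0.05 lat -0.09 fz 1.11 mom [0.32 0.04 0.02] yaw 3.69 open 11.89
```

>>> {"api": "step_arm", "payload": {"plan": "0.5 0 0.1 0 0 0 0; 0.5 0 0 0 0 0 0"}}

```text
clock: 18.13
tool_pos: [0.6331, -0.1495, 0.0276]
orientation: [180.0, -0.0, 3.7]
force: [-0.4, 1.2, 0.8]
opening: 0.0118
```

```bash
python3 st.py
```

```text
t 18.13 nose depth mm 80.81 lat -1.89 z 27.57 | f along -1.26 lat -0.33 fz 0.81 mom [ 0.44  0.1  -0.05] yaw 3.69 open 11.79
```

>>> {"api": "step_arm", "payload": {"plan": "0.5 0 0.1 0 0 0 0; 0.5 0 0 0 0 0 0"}}

```text
clock: 18.3
tool_pos: [0.6332, -0.1503, 0.0275]
orientation: [-180.0, -0.0, 3.7]
force: [0.2, 3.0, 2.4]
opening: 0.0119
```

```bash
python3 st.py
```

```text
t 18.3 nose depth mm 81.62 lat -1.84 z 27.54 | f along -2.99 lat 0.42 fz 2.36 mom [ 0.93  0.16 -0.09] yaw 3.69 open 11.92
```

>>> {"api": "step_arm", "payload": {"plan": "0.5 0 0.1 0 0 0 0; 0.5 0 0 0 0 0 0"}}

```text
clock: 18.47
tool_pos: [0.6333, -0.151, 0.0275]
orientation: [-180.0, -0.0, 3.7]
force: [-0.9, 4.1, 1.8]
opening: 0.0119
```

```bash
python3 st.py
```

```text
t 18.47 nose depth mm 82.3 lat -1.78 z 27.55 | f along -4.13 lat -0.64 fz 1.79 mom [ 1.69  0.2  -0.07] yaw 3.69 open 11.9
```

>>> {"api": "step_arm", "payload": {"plan": "0.5 0 0.1 0 0 0 0; 0.5 0 0 0 0 0 0"}}

```text
clock: 18.63
tool_pos: [0.6333, -0.1516, 0.0275]
orientation: [-180.0, -0.0, 3.7]
force: [-0.5, 7.3, 2.9]
opening: 0.0119
```

```bash
python3 st.py
```

```text
t 18.63 nose depth mm 82.9 lat -1.77 z 27.53 | f along -7.29 lat -0.04 fz 2.87 mom [ 2.46  0.26 -0.02] yaw 3.7 open 11.89
```

>>> {"api": "step_arm", "payload": {"plan": "0.5 0 0.08 0 0 0 0; 0.5 0 0 0 0 0 0; 0.5 0 0 0 0 0 0; 0.5 0 0 0 0 0 0"}}

```text
clock: 18.97
tool_pos: [0.6334, -0.152, 0.0275]
orientation: [-179.9, -0.0, 3.7]
force: [-1.0, 9.9, 3.2]
opening: 0.0117
```

```bash
python3 st.py
```

```text
t 18.97 nose depth mm 83.29 lat -1.74 z 27.54 | f along -9.98 lat -0.32 fz 3.19 mom [ 3.04  0.4  -0.1 ] yaw 3.7 open 11.73
```

>>> {"api": "step_arm", "payload": {"plan": "0.5 0 -0.06 0 0 0 0; 0.5 0 -0.06 0 0 0 0; 0.5 0 -0.06 0 0 0 0; 0.5 0 -0.06 0 0 0 0; 0.5 0 0 0 0 0 0; 0.5 0 0 0 0 0 0"}}

```text
clock: 19.47
tool_pos: [0.6332, -0.1508, 0.0275]
orientation: [-180.0, -0.0, 3.7]
force: [-0.3, 3.4, 2.5]
opening: 0.0117
```

```bash
python3 st.py
```

```text
t 19.47 nose depth mm 82.08 lat -1.84 z 27.54 | f along -3.39 lat -0.11 fz 2.54 mom [ 1.32  0.1  -0.06] yaw 3.69 open 11.74
```

>>> {"api": "step_arm", "payload": {"plan": "0.5 0 -0.04 0 0 0 0; 0.5 0 -0.03 0 0 0 0; 0.5 0 0 0 0 0 0; 0.5 0 0 0 0 0 0"}}

```text
clock: 19.8
tool_pos: [0.6331, -0.1505, 0.0275]
orientation: [180.0, -0.0, 3.7]
force: [0.2, 0.8, 2.3]
opening: 0.0117
```

```bash
python3 st.py
```

```text
t 19.8 nose depth mm 81.74 lat -1.91 z 27.54 | f along -0.78 lat 0.26 fz 2.33 mom [ 0.18 -0.08 -0.02] yaw 3.69 open 11.74
```

>>> {"api": "step_arm", "payload": {"plan": "1.5 0 0 0 0 0 0; 2 0 0 0 0 0 0; 2.5 0 0 0 0 0 0; 2.5 0 0 0 0 0 0; 2.5 0 0 0 0 0 0; 2.5 0 0 0 0 0 0"}}

```text
clock: 20.3
tool_pos: [0.633, -0.1501, 0.0274]
orientation: [-180.0, 0.0, 3.7]
force: [-0.1, -0.3, 0.4]
opening: 0.025
```

```bash
python3 st.py; python3 - <<'E'
from plant import snapshot,calibration
import cv2,json
c=calibration("wrist");im=snapshot("wrist"); cv2.imwrite("pics/w6.png",im)
json.dump({k:v.tolist() for k,v in c.items()},open("w6.json","w"))
E
```

```text
t 20.3 nose depth mm 81.41 lat -2.03 z 27.37 | f along 0.32 lat -0.16 fz 0.4 mom [-0.06 -0.06  0.04] yaw 3.69 open 25.01
```

View pics/w6.png

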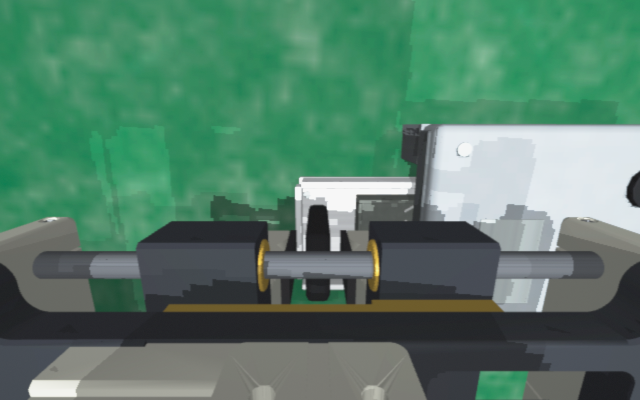

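>>> {"api": "step_arm", "payload": {"plan": "2.5 0 0 -0.5 0 0 0; 2.5 0 0 -1 0 0 0; 2.5 0 0 -2 0 0 0; 2.5 0 0 -2.5 0 0 0; 2.5 0 0 -3 0 0 0; 2.5 0 0 -3 0 0 0; 2.5 0 0 -3 0 0 0; 2.5 0 0 -3 0 0 0; 2.5 -1.5 0 -3 0 0 0; 2.5 -1.5 0 -2 0 0 0; 2.5 -1.5 0 0 0 0 0; 2.5 0 0 0 0 0 0"}}

```text
clock: 21.35
tool_pos: [0.5868, -0.1532, 0.2611]
orientation: [-180.0, -0.3, 3.7]
force: [-0.6, 0.8, -1.0]
opening: 0.0247
```

```bash
python3 st.py; python3 - <<'E'
from plant import snapshot,calibration
import cv2,json
c=calibration("wrist");im=snapshot("wrist"); cv2.imwrite("pics/w7.png",im)
json.dump({k:v.tolist() for k,v in c.items()},open("w7.json","w"))
E
```

```text
t 21.35 nose depth mm 81.48 lat -48.33 z 261.12 | f along -0.82 lat -0.5 fz -1.02 mom [-0.04  0.07 -0.03] yaw 3.68 open 24.73
```

View pics/w7.png

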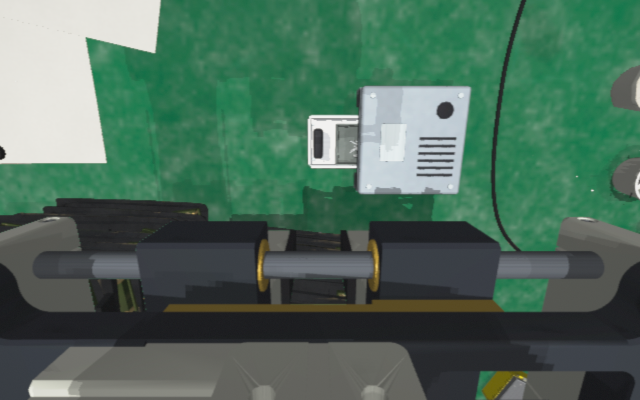

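```bash
python3 - <<'E'
import cv2
im=cv2.imread("pics/w7.png")
cv2.imwrite("pics/w7c.png",cv2.resize(im[80:200,300:380],None,fx=5,fy=5,interpolation=cv2.INTER_CUBIC))
E
```

```text
(no output)
```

View pics/w7c.png

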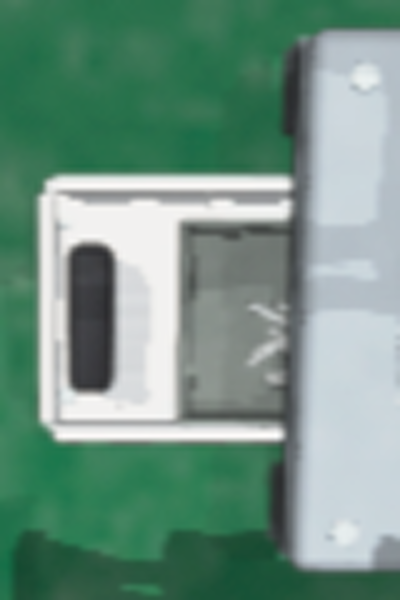

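```bash
python3 - <<'E'
from h import *
import json
np.set_printoptions(precision=4,suppress=True)
c={k:np.array(v) for k,v in json.load(open("w7.json")).items()}
def up(l,off,s): return np.array(off)+(np.array(l)+.5)/s-.5
m=np.array([.6384,-.2025]);u=np.array([.0645,-.9979]);v=np.array([.9979,.0645])
for n,l,z in(("tail top corners",[(42,182),(42,437)],.02),("bar top tail",[(70,252),(70,385)],.06),("bar top front",[(114,252),(110,385)],.06),("bar base front",[(114,252),(110,385)],.021),("feeder top front",[(310,35),(293,567)],.054),("posts",[(287,132),(272,462)],0)):
    P=ray("wrist",up(l,(300,80),5),z,c)[:,:2]; d=P[0]-P[1]
    print(n,"depth",((P-m)@u*1e3).round(1),"lat",((P-m)@v*1e3).round(1),"yaw",round(float(np.degrees(np.arctan2(d[1],d[0]))),1))
E
```

```text
tail top corners depth [-65.8 -66.3] lat [ 31.6 -35.7] yaw 3.3
bar top tail depth [-57.9 -58. ] lat [ 14.1 -17.6] yaw 3.5
bar top front depth [-47.4 -48.2] lat [ 14.1 -17.5] yaw 2.2
bar base front depth [-46.8 -47.7] lat [ 13.7 -21.4] yaw 2.2
feeder top front depth [-1.4 -0.9] lat [ 63.7 -64.6] yaw 3.9
posts depth [ 0.8 -0.4] lat [ 45.5 -45.5] yaw 2.9
```

```bash
python3 - <<'E'
from plant import workorder,telemetry
print(telemetry.get_obs()['qvel'].round(2)); print(workorder.close_job())
E
```

```text
[0.12 2.6  0.42 0.02 0.53 0.  ]
the job is handed in; nothing more can be done
None
```

The tray is in the feeder, pressed fully home and released, and I handed the job in at about 21.4 s of the 64 s allowed.

**What I did:** I gripped the bar across its 12 mm thickness and lifted the tray 12 mm. I carried it to just in front of the mouth, set it on the bench and slid it in with small force-checked steps. A lead-in touched the nose at about 37 mm depth (readings up to 5.4 N). I shifted the tray about 1.7 mm to follow the lane, and the force dropped away. The nose met the pad at about 81 mm, and I pressed it in by an estimated 2 mm. The highest reading was 10 N at the wrist, bench friction included. I then eased back so the pad would not throw the tray out, opened the fingers and lifted clear.

**Last checks:**
- **Position:** the wrist picture after release puts the bar's centre 52.7 mm in front of the mouth. That gives a nose depth of about 81.3 mm, against a pad rest position of about 81.2 mm. The calibration is only good to about 2 mm. I could not read the pad or the home switch directly.
- **Alignment:** the tray measures within about 1° of the feeder.
- **Disagreement:** the tail edge measured 66 mm out instead of the expected 69 mm. The first wrist picture also read the tray's length about 6 mm short, so I relied on the bar instead.
- **Not checked:** I took no final overall picture of the roll, camera back and cap. No force reading suggested I touched anything but the tray. The arm was still settling slightly (under 3 degrees/s) when I handed in, well clear of everything.

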